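# Change over the tilt-out parts bins

### The job

We are done with the sealing rings and need the brass fittings next: push the white bin, which was left hanging open, back until it clicks shut, and tip the orange bin forward all the way to its stop and leave it open. Leave the blue bin shut.

Things in the scene. Friction and masses are not known exactly. Their poses are not given: they have to be found in the camera images.
- white_bin (a joint): tilt of the white bin about its bottom pivot, rad: 0 shut (upright), grows as its top tips towards the robot, stop at 0.6. Starts open, 0.35 to 0.57. Stiff pivot: about 1 N at the grip fin moves it and it stays where left. Near home a spring catch resists from about 0.15, is passed at about 0.07 with 3 to 6 N at the fin, then pulls the bin home.
- orange_bin (a joint): tilt of the orange bin, same make and values; starts shut, held by its catch, which gives way to 3 to 5 N of pull at the fin; beyond that it moves with about 1 N and stays where left, up to the stop at 0.6
- blue_bin (a joint): tilt of the blue bin, same make; starts shut. The three grey housings (each 86 deep, 78 wide, 102 high) stand side by side, 80 apart, in any order, on a dark plate 6 thick fixed to the table; each holds one bin: a flat coloured front panel with a grip fin on it and a tub behind. A blue pump stands right of them: x 0.35 to 0.66, y below -0.05, 0.2 high, its neck and hose higher
- white_lip (a point): middle of the top edge of the white bin's front panel (70 wide, 6 thick). Axes turn with the bin: y along the edge, always level and along the row; z up the panel; x from panel into housing. Pivot: 128 below this point along its z, 18 above the table. Grip fin: upright, 12 thick in y, central, sticks out to x = -33, z = -38 to -4. Shut, this point is 146 above the table; at the stop 72 nearer, 22 lower
- orange_lip (a point): the same point and axes on the orange bin. Its grip fin can be pinched from both sides (fingers closing along y), from above or tilted, and drawn along the arc about the pivot. The panel's top 38 mm stands free above the flat roof (108 above the table). Overhead, a thick hose and pipe cross in front of the bins, over x = 0.28 to 0.45, at 0.56 to 0.64 above the table

How it is judged:
By the outcome, as a careful person would: the job done as asked, in the order asked, and still so for the second after the job is handed in, with the robot touching nothing.
It also fails if it takes over 48 s, if anything falls off the work surface, if the arm or the gripper's body presses on something with over 40 N, if the wrist force passes 120 N, or if a joint passes its speed limit or range.

### The arm

A 6-joint arm with a two-finger parallel gripper is mounted at the origin on a cart in front of the work surface, level with it; the furniture and walls round the work are solid. World frame = base frame: x ahead of the robot, y to its left, z up, the work surface at z = 0. Lengths are in m, angles in rad, forces in N, time in s.
With the tool pointing down it reaches from about 0.35 to 0.975 m from the base axis. Payload 4.9 kg.
Tool frame: the origin (TCP) lies at the very end of the fingers, on their centre line; the grasp point (between the pads) lies ctrl.grip_point_offset behind it (ctrl.grip_point_offset is the distance from the TCP to the grasp point, in m); z points along the fingers, y is the direction in which the jaws open and shut (so a half turn about z gives the same grasp; the last joint's range is limited). The gripper opens to 85 mm and grips with 20 to 120 N. Pads are 22 mm wide; open, the fingers measure 114 mm over their backs; the gripper's body (76 mm by 85 mm) begins 54 mm behind the grasp point. The pads swing forward as they close: fully open they stand 13 mm farther back than shut.
Start: joints at [-1.305, 0.053, 1.613, -0, 1.476, -0.119], TCP at [0.235, -0.579, 0.202] pointing down, gripper open.
Joint ranges: [-3.01, 3.01], [-1.01, 2.22], [0.06, 2.58], [-1.02, 4.17], [0.09, 2.62], [-3.14, 3.14]. Speed limits (rad/s): [2.57, 2.57, 3.14, 3.14, 3.14, 3.14].

### API

Orientations are given as a rotation vector (axis times angle).
In Python, from station import ctrl gives the robot as it stands. The module is installed in compiled form; this text tells all that it offers.
- The arm moves only by the shell command python3 -m creep 'ROWS' [FORCE]. ROWS is JSON, a list of rows, each a list of 5 numbers: the closure in counts, from 0 (fully open) to 255 (shut), then the shift along the tool's x, y, z in mm, then the turn about the tool's z in rad. A call has 1 to 12 rows; each row is the pose to reach, as a shift and turn from the pose commanded when the call began, along the tool's axes at that moment; what a row does not reach only later rows make up. A row lasts 1/12 s, in which the tool goes at most 41.7 mm and 7.16 degrees, less where a joint would pass 70% of its speed; a pose out of reach is approached as far as the arm can. A call with a gripper value outside its range is refused whole. The fingers move at their own pace and stop on an object; FORCE is the grip in N (left out, the last holds). Time passes only in rows, so rows that repeat a pose let the fingers close. It gives the time, the measured TCP pose, the force and the opening at its end, in the units of the state.
- ctrl.get_obs(): the state, without advancing time (a new reading comes with each control period).
- ctrl.get_image(name): name is "scene" or "top"; returns the picture (400x640x3 uint8, red, green, blue); there is no depth.
- ctrl.calibration(name): a dict with "fx", "fy", "cx", "cy" (pixels), "R" (3x3) and "t" (3): a world point X has camera coordinates R X + t. Camera axes: x right, y down, z forward; pixel columns grow to the right and rows downward; lengths in m; the calibration is good to about 2 mm. A picture is of the moment at which its call begins. calibration takes no time and is no camera call.
- ctrl.finish_job(): hands the job in, once; it reports no verdict.
Trained networks look in the newest picture that a camera, given by its name, has taken for a name from the list of things; names that differ only in an ending like _2 or _b are one class to them, and where a whole thing is asked for, a point or a joint stands for the part that bears it (a point fixed in the world has none). Each returns a list of dicts, best first, with "conf" (0 to 1); they miss things now and then, are a little off and sometimes report something else, mostly with a low value. They report only what shows in the picture. A call takes as long as a camera call.
- ctrl.boxes_of(camera, label): "rect" ([left, top, width, height] in pixels, round what is visible of it).
- ctrl.outline_of(camera, label): "mask" (400x640 bool, what is visible of it) and "rect" ([left, top, width, height] in pixels, round what is visible of it).
The state is a dict: "t": time; "q": joint angles; "dq": joint speeds; "effort": joint torques, N m; "tool_pos": TCP position; "tool_rot": TCP orientation; "contact_force": force on the tool from outside, world axes, zero at the start; "wrist_torque": the same for the moment, N m; "opening": finger opening in m.
Only numpy, scipy, OpenCV 4.12 (cv2) and the standard library are available. Lean on these libraries where they do the work, as an engineer would, in place of code of your own. Each camera call takes 0.05 s, during which the arm holds its last target. There are 200 camera calls.

## Working session

There is one attempt and no reset: what is moved stays moved. The work goes in short steps, Python scripts to look and compute and a shell command to move; the robot and the scene stay as the last step left them, time stands still between calls to the robot, and variables do not carry over. Pictures are saved under pics/ and viewed, about 8 in all and at most 12, crops included, and the job is handed in when it is done.

```bash
mkdir -p pics
python3 - <<'E'
from station import ctrl
import cv2,numpy as np
np.set_printoptions(precision=4,suppress=True)
o=ctrl.get_obs();print(o['t'],o['tool_pos'],o['tool_rot'],o['opening'],ctrl.grip_point_offset)
for c in("scene","top"):
    im=ctrl.get_image(c);cv2.imwrite(f'pics/{c}0.png',im[:,:,::-1]);k=ctrl.calibration(c)
    print(c,k['fx'],k['cx'],k['cy'],np.array(k['R']),k['t'],'cam',-np.array(k['R']).T@k['t'])
    for l in("white_bin","orange_bin","blue_bin","white_lip","orange_lip"):
        print(l,[(r['rect'],round(r['conf'],2)) for r in ctrl.boxes_of(c,l)][:2])
E
```

```text
0.0 [ 0.2344 -0.5786  0.2009] [-3.0817 -0.6003  0.0002] 0.08510423219209622 0.0187
scene 520.6870653132818 327.2498344289847 198.4984469046703 [[ 0.9997 -0.024   0.0026]
 [-0.0146 -0.6853 -0.7281]
 [ 0.0193  0.7278 -0.6855]] [-0.5394  0.2069  0.7889] cam [ 0.5271 -0.4453  0.6928]
white_bin []
orange_bin []
blue_bin [([305.6, 242.8, 10.1, 22.6], 0.67)]
white_lip []
orange_lip [([301.2, 173.9, 12.1, 17.0], 0.66), ([300.4, 178.0, 11.7, 25.4], 0.5)]
top 364.6921048647808 324.77096479250366 194.568758889518 [[-0.0029 -0.9999 -0.0105]
 [-0.9888  0.0044 -0.1489]
 [ 0.149   0.01   -0.9888]] [0.1803 0.5531 0.9007] cam [0.4133 0.1688 0.9749]
white_bin [([287.2, 205.1, 31.9, 38.1], 0.73)]
orange_bin [([319.5, 202.0, 31.7, 19.1], 0.76)]
blue_bin [([350.1, 203.7, 37.4, 19.4], 0.7)]
white_lip []
orange_lip []
```

View pics/scene0.png

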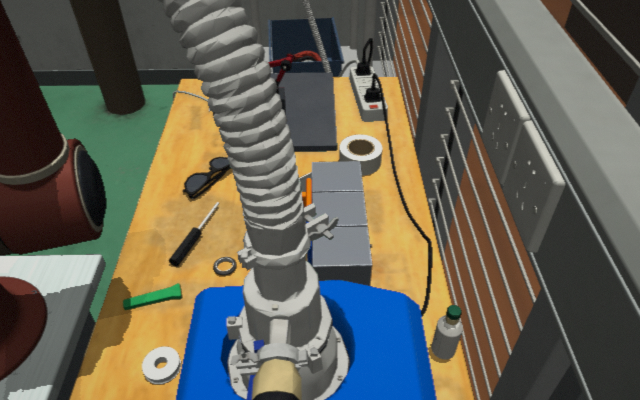

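View pics/top0.png

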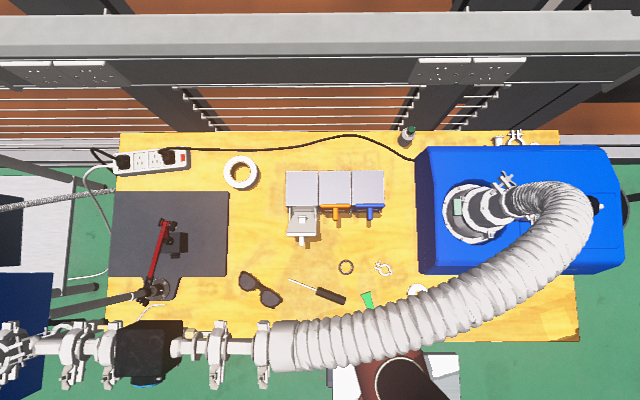

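Run:
```python
import cv2,numpy as np
a=cv2.imread('pics/top0.png')[160:260,275:395];b=cv2.imread('pics/scene0.png')[150:290,290:380]
a=cv2.resize(a,None,fx=4,fy=4,interpolation=cv2.INTER_NEAREST);b=cv2.resize(b,None,fx=3.5,fy=3.5,interpolation=cv2.INTER_NEAREST)
c=np.zeros((490,800,3),np.uint8);c[:400,:480]=a;c[:490,482:482+315]=b[:490];cv2.imwrite('pics/c1.png',c)
```

```text
(no output)
```

View pics/c1.png

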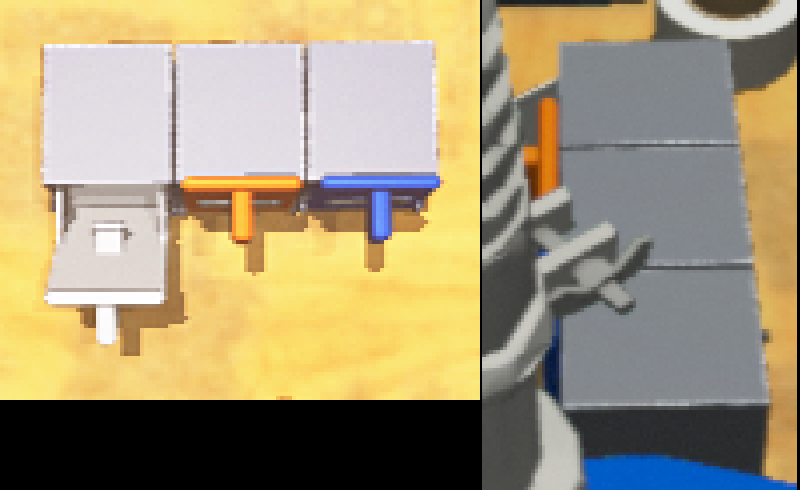

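```bash
cat > h.py <<'E'
from station import ctrl
import numpy as np
np.set_printoptions(precision=4,suppress=True)
K={c:ctrl.calibration(c) for c in("scene","top")}
def ray(c,p):
    k=K[c];R=np.array(k['R']);return -R.T@k['t'],R.T@np.array([(p[0]-k['cx'])/k['fx'],(p[1]-k['cy'])/k['fy'],1])
def atz(c,p,z): o,d=ray(c,p);return o+d*(z-o[2])/d[2]
def proj(c,X):
    k=K[c];x=np.array(k['R'])@X+k['t'];return np.array([k['fx']*x[0]/x[2]+k['cx'],k['fy']*x[1]/x[2]+k['cy']])
def tri(pt,ps):
    (a,d),(b,e)=ray("top",pt),ray("scene",ps)
    s=np.linalg.lstsq(np.c_[d,-e],b-a,rcond=None)[0];p,q=a+s[0]*d,b+s[1]*e
    return (p+q)/2,np.linalg.norm(p-q)
E
python3 - <<'E'
from h import *
T=lambda u,v:(u/4+275,v/4+160);S=lambda u,v:((u-482)/3.5+290,v/3.5+150)
for n,a,b in[('backL',T(42,43),S(728,42)),('backR',T(437,42),S(767,403)),('frontL',T(42,184),S(560,43)),('frontR',T(437,184),S(561,403)),('oLipL',T(180,184),S(540,98))]:
    print(n,*tri(a,b),atz('top',a,.108))
for n,p in[('oL',T(180,184)),('oR',T(301,184)),('bL',T(321,184)),('bR',T(439,184)),('ofin tip',T(242,243))]: print(n,atz('top',p,.146))
for z in(.125,.13,.135,.14):print('w',z,atz('top',T(45,294),z),atz('top',T(165,294),z),'fin',atz('top',T(106,344),z))
print('roof scene',atz('scene',S(560,43),.108),atz('scene',S(728,42),.108),atz('scene',S(767,403),.108))
E
```

```text
backL [0.6043 0.2734 0.104 ] 0.0010091516241898832 [0.6029 0.2729 0.108 ]
backR [0.603  0.0334 0.1086] 0.001644422699718345 [0.6023 0.0332 0.108 ]
frontL [0.5181 0.2722 0.1057] 0.002350419051729863 [0.5166 0.2717 0.108 ]
frontR [0.5173 0.0358 0.1078] 0.0033142009010192802 [0.5157 0.0356 0.108 ]
oLipL [0.5113 0.1882 0.1424] 0.0018021720937310183 [0.5163 0.1891 0.108 ]
oL [0.5118 0.1882 0.146 ]
oR [0.5115 0.119  0.146 ]
bL [0.5114 0.1076 0.146 ]
bR [0.5112 0.0403 0.146 ]
ofin tip [0.4779 0.153  0.146 ]
w 0.125 [0.4503 0.2671 0.125 ] [0.4501 0.1975 0.125 ] fin [0.4215 0.2315 0.125 ]
w 0.13 [0.4501 0.2666 0.13  ] [0.4499 0.1973 0.13  ] fin [0.4214 0.2311 0.13  ]
w 0.135 [0.4499 0.266  0.135 ] [0.4497 0.1971 0.135 ] fin [0.4214 0.2308 0.135 ]
w 0.14 [0.4497 0.2654 0.14  ] [0.4494 0.1969 0.14  ] fin [0.4213 0.2304 0.14  ]
roof scene [0.5193 0.2697 0.108 ] [0.6043 0.2687 0.108 ] [0.6039 0.0341 0.108 ]
```

```bash
python3 -m creep '[[0,15,-30,-10,0.05],[0,30,-60,-20,0.1],[0,45,-90,-20,0.15],[0,60,-120,-20,0.2],[0,75,-150,-20,0.25],[0,90,-180,-20,0.3],[0,105,-210,-20,0.35],[0,120,-240,-20,0.385],[0,140,-278,-20,0.385],[0,140,-278,-20,0.385]]'
python3 - <<'E'
from h import *
o=ctrl.get_obs();print(o['t'],o['q'],o['tool_pos'],o['tool_rot'],o['contact_force'])
E
```

```text
t: 1.43
tool_pos: [0.2605, -0.2648, 0.2224]
tool_rot: [3.142, 0.006, 0.003]
contact_force: [0.1, -1.5, 0.1]
opening: 0.0851
1.4333 [-0.996  -0.6314  2.1295  0.0017  1.6424  0.571 ] [ 0.2605 -0.2648  0.2224] [3.1415 0.0062 0.0031] [ 0.1114 -1.452   0.1326]
```

Run:
```python
from h import *
import cv2
a=ctrl.get_image('top');b=ctrl.get_image('scene')
c=np.zeros((600,480,3),np.uint8);c[:300]=cv2.resize(a,(480,300));c[300:]=cv2.resize(b,(480,300));cv2.imwrite('pics/two1.png',c[:,:,::-1])
```

```text
(no output)
```

View pics/two1.png

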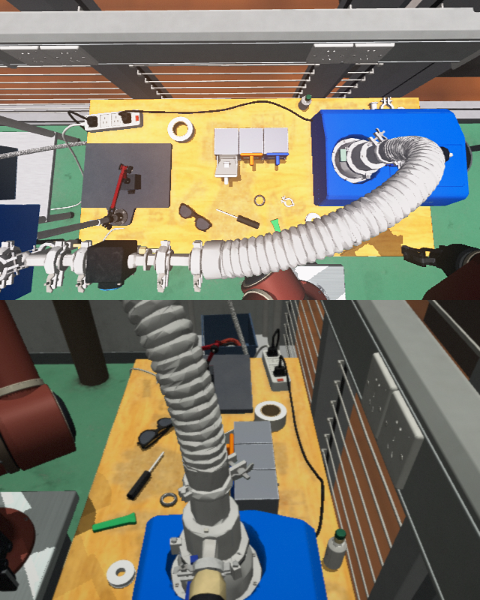

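Run:
```python
from h import *
from scipy.optimize import least_squares as L
def P(q1,r,lat,z): d=np.array([np.cos(q1),np.sin(q1)]);n=np.array([-d[1],d[0]]);return np.r_[d*r+n*lat,z]
f=lambda p:np.r_[proj('scene',P(-1.305,.021,p[0],p[1]+.3995))-(90,205),proj('scene',P(-.996,-.236,p[0],p[1]+.323))-(83,173)]
s=L(f,[.1,.2]);print('elbow',s.x,s.fun)
f=lambda p:np.r_[proj('scene',P(-1.305,0,p[0],p[1]))-(90,205),proj('scene',P(-.996,0,p[0],p[1]))-(83,173)]
s=L(f,[.1,.2]);print('shoulder',s.x,s.fun)
for z in(.3,.4,.5,.6,.7): print(z, proj('scene',np.array([0,0,z])),[proj('top',np.array([0.26,-.265,z]))])
for p in[(270,345),(480,300),(560,240),(590,180)]: print(p,atz('top',p,.6))
print('wall',atz('scene',(150,30),.6))
```

```text
elbow [ 0.2372 -0.2162] [  9.386   24.2338 -15.3725 -26.8418]
shoulder [0.2324 0.2108] [-0.1958 -0.2138  0.2434  0.199 ]
0.3 [-153.5892  188.2324] [array([576.2091, 337.0884])]
0.4 [-217.3609  113.2109] [array([621.4311, 353.0895])]
0.5 [-300.7275   15.1378] [array([686.8674, 376.2431])]
0.6 [-414.3597 -118.5399] [array([789.9728, 412.7253])]
0.7 [-578.3942 -311.5113] [array([976.4205, 478.697 ])]
(270, 345) [0.3209 0.2268 0.6   ]
(480, 300) [0.3633 0.0189 0.6   ]
(560, 240) [ 0.4221 -0.0657  0.6   ]
(590, 180) [ 0.4838 -0.1027  0.6   ]
wall [ 0.4619 -0.2481  0.6   ]
```

```bash
python3 -m creep '[[0,15,-32,40,0],[0,30,-65,77,0],[0,45,-100,77,0],[0,58,-135,77,0],[0,61,-170,77,0],[0,61,-205,77,0],[0,61,-240,77,0],[0,61,-265,77,0],[0,61,-290,77,0],[0,61,-290,77,0]]'
python3 - <<'E'
from h import *
import cv2
o=ctrl.get_obs();print(o['t'],o['q'],o['tool_pos'],o['tool_rot'],o['contact_force'])
a=ctrl.get_image('top');b=ctrl.get_image('scene')
c=np.zeros((600,480,3),np.uint8);c[:300]=cv2.resize(a,(480,300));c[300:]=cv2.resize(b,(480,300));cv2.imwrite('pics/two2.png',c[:,:,::-1])
E
```

```text
t: 2.37
tool_pos: [0.3214, 0.0235, 0.1453]
tool_rot: [-3.14, -0.008, -0.0]
contact_force: [0.1, -0.9, 0.9]
opening: 0.0854
2.3667 [-0.1606 -0.7715  2.3324  0.0013  1.5809  1.4051] [0.3214 0.0235 0.1453] [-3.1402 -0.0081 -0.    ] [ 0.0531 -0.9426  0.8712]
```

View pics/two2.png

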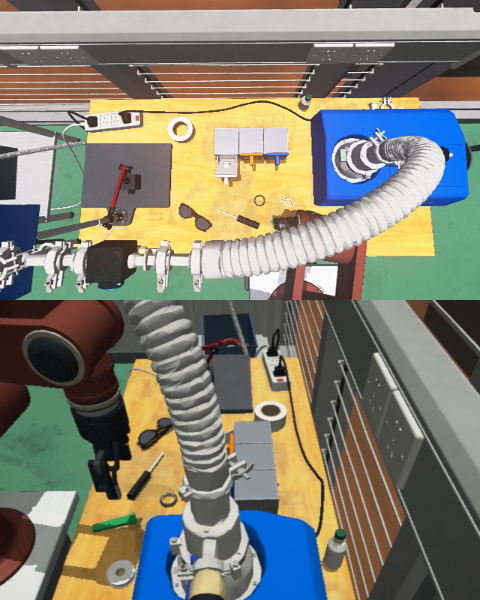

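```bash
python3 -m creep '[[255,10,-35,8,0],[255,20,-70,16,0],[255,30,-105,24,0],[255,40,-140,32,0],[255,48,-175,45,0],[255,48,-208,52,0],[255,48,-208,52,0],[255,48,-208,52,0]]' 40; python3 -m creep '[[255,20,0,0,0],[255,35,0,0,0],[255,42,0,0,0],[255,49,0,0,0],[255,56,0,0,0],[255,63,0,0,0],[255,70,0,0,0],[255,75,0,0,0],[255,75,0,0,0]]'
python3 - <<'E'
from h import *
import cv2
T=ctrl.get_image('top');r=ctrl.boxes_of('top','white_bin');print(r[:2])
cv2.imwrite('pics/t3.png',cv2.resize(T[160:260,275:395],None,fx=5,fy=5)[:,:,::-1])
E
```

```text
t: 3.13
tool_pos: [0.3696, 0.2283, 0.0921]
tool_rot: [3.14, 0.0, -0.004]
contact_force: [-0.2, -0.2, 0.5]
opening: -0.0
t: 3.88
tool_pos: [0.4454, 0.2289, 0.0969]
tool_rot: [3.142, -0.001, 0.001]
contact_force: [-8.8, -3.3, 16.9]
opening: -0.0003
[]
```

View pics/t3.png

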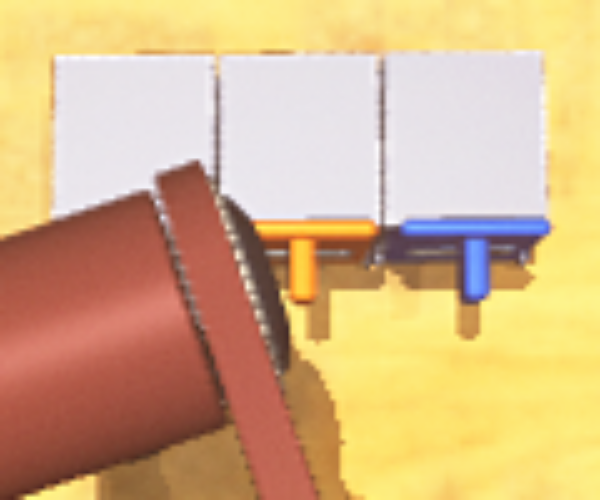

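```bash
python3 -m creep '[[255,-8,-3,0,0],[255,-8,-3,-15,0],[255,-8,-3,-27,0],[255,-8,-3,-27,0],[255,0,-3,-27,0],[255,4,-3,-27,0],[255,8,-3,-27,0],[255,12,-3,-27,0],[255,15,-3,-27,0],[255,15,-3,-27,0]]'; python3 -m creep '[[255,2,0,0,0],[255,4,0,0,0],[255,6,0,0,0],[255,6,0,0,0]]'
```

```text
t: 4.82
tool_pos: [0.4595, 0.2317, 0.1196]
tool_rot: [3.141, -0.001, -0.001]
contact_force: [0.1, 0.2, 0.1]
opening: -0.0003
t: 5.15
tool_pos: [0.4654, 0.2319, 0.1202]
tool_rot: [-3.142, 0.0, -0.0]
contact_force: [-0.5, -0.0, 0.1]
opening: -0.0002
```

```bash
python3 -m creep '[[255,1,0,0,0],[255,2,0,0,0],[255,3,0,0,0],[255,4,0,0,0],[255,4,0,0,0]]';python3 -m creep '[[255,1,0,0,0],[255,2,0,0,0],[255,3,0,0,0],[255,3,0,0,0]]'
```

```text
t: 5.57
tool_pos: [0.4693, 0.2319, 0.1202]
tool_rot: [-3.142, 0.0, -0.0]
contact_force: [0.3, 0.5, -0.8]
opening: 0.0003
t: 5.9
tool_pos: [0.4723, 0.2319, 0.1201]
tool_rot: [-3.142, 0.0, -0.0]
contact_force: [0.6, -0.5, 0.0]
opening: -0.0
```

```bash
python3 -m creep '[[255,1,0,0,0],[255,2,0,0,0],[255,3,0,0,0],[255,4,0,0,0],[255,4,0,0,0]]';python3 -m creep '[[255,1,0,0,0],[255,2,0,0,0],[255,3,0,0,0],[255,4,0,0,0],[255,4,0,0,0]]'
```

```text
t: 6.32
tool_pos: [0.4763, 0.2319, 0.1201]
tool_rot: [-3.142, 0.0, -0.0]
contact_force: [-0.3, 0.2, 0.6]
opening: -0.0002
t: 6.73
tool_pos: [0.4803, 0.2319, 0.1202]
tool_rot: [-3.142, 0.0, -0.0]
contact_force: [0.1, -0.0, -0.3]
opening: -0.0
```

```bash
python3 -m creep '[[255,-30,0,0,0],[255,-60,0,0,0],[255,-90,10,0,0],[255,-115,45,0,0],[255,-125,80,0,0],[255,-125,115,0,0],[255,-125,150,0,0],[255,-125,150,0,0]]'
python3 - <<'E'
from h import *
import cv2
T=ctrl.get_image('top');r=ctrl.boxes_of('top','white_bin');print(r[:2])
cv2.imwrite('pics/t4.png',cv2.resize(T[160:260,275:395],None,fx=5,fy=5,interpolation=0)[:,:,::-1])
E
```

```text
t: 7.4
tool_pos: [0.3552, 0.0774, 0.1203]
tool_rot: [3.139, -0.012, 0.003]
contact_force: [-0.9, 0.2, 1.2]
opening: -0.0002
[{'rect': [284.8, 204.8, 32.2, 36.0], 'conf': 0.69}]
```

View pics/t4.png

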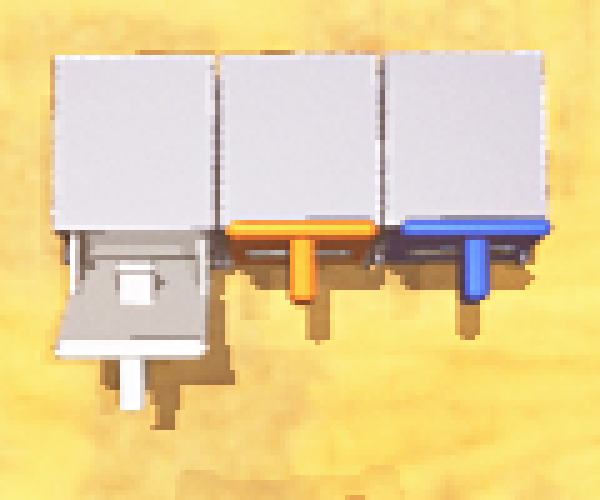

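Run:
```python
from h import *
import cv2
o=ctrl.get_obs();p=np.array(o['tool_pos']);print(p,o['q'])
c=np.zeros((600,800,3),np.uint8)
for i,n in enumerate(('scene','top')):
    im=ctrl.get_image(n)[:,:,::-1].copy();u=proj(n,p);print(n,u)
    x0,y0=[int(np.clip(v-s,0,m)) for v,s,m in zip(u,(65,95),(510,208))]
    k=cv2.resize(im[y0:y0+192,x0:x0+130],None,fx=3,fy=3,interpolation=0)
    for z in(0,.03,.073): cv2.circle(k,tuple(int(v) for v in(proj(n,p+[0,0,z])-(x0,y0))*3),3,(0,255,0) if z==0 else (0,0,255),-1)
    c[:k.shape[0],i*400:i*400+k.shape[1]]=k
cv2.imwrite('pics/g5.png',c)
```

```text
[0.3553 0.0809 0.1204] [ 0.0186 -0.596   2.2764  0.0004  1.4602  1.5933]
scene [201.9382 238.0518]
top [367.1367 274.9866]
```

View pics/g5.png

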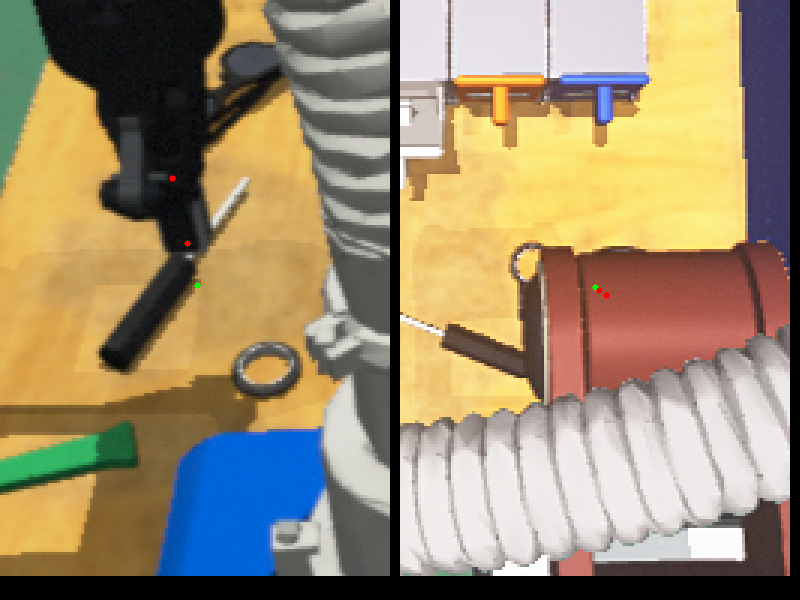

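```bash
python3 -m creep '[[255,5,-35,0,0],[255,10,-70,10,0],[255,15,-105,20,0],[255,15,-140,30,0],[255,15,-150,37,0],[255,15,-150,37,0],[255,15,-150,37,0]]'; python3 -m creep '[[255,20,0,0,0],[255,40,0,0,0],[255,48,0,0,0],[255,53,0,0,0],[255,58,0,-1,0],[255,62,0,-2,0],[255,66,0,-3,0],[255,66,0,-3,0]]'
```

```text
t: 8.18
tool_pos: [0.369, 0.2327, 0.0823]
tool_rot: [3.14, 0.006, -0.003]
contact_force: [-0.3, -0.2, 0.9]
opening: 0.0002
t: 8.85
tool_pos: [0.4349, 0.2318, 0.0937]
tool_rot: [3.141, -0.001, -0.009]
contact_force: [-25.5, -6.6, 40.6]
opening: -0.0002
```

```bash
python3 -m creep '[[255,-20,0,0,0],[255,-45,0,0,0],[255,-60,0,10,0],[255,-60,0,25,0],[255,-60,0,25,0]]'; python3 -m creep '[[255,15,0,0,0],[255,25,0,0,0],[255,32,0,0,0],[255,38,0,-2,0],[255,44,0,-4,0],[255,50,0,-6,0],[255,50,0,-6,0]]'
```

```text
t: 9.27
tool_pos: [0.3735, 0.2306, 0.059]
tool_rot: [3.14, -0.001, -0.006]
contact_force: [-1.1, 0.1, -0.0]
opening: 0.0001
t: 9.85
tool_pos: [0.4277, 0.232, 0.0681]
tool_rot: [-3.141, 0.001, -0.002]
contact_force: [-0.0, 0.1, -0.2]
opening: 0.0005
```

```bash
python3 -m creep '[[255,4,0,-2,0],[255,8,0,-4,0],[255,12,0,-6,0],[255,12,0,-6,0]]'; python3 -m creep '[[255,4,0,-2,0],[255,8,0,-4,0],[255,12,0,-6,0],[255,12,0,-6,0]]'
```

```text
t: 10.18
tool_pos: [0.439, 0.232, 0.0738]
tool_rot: [-3.141, 0.0, -0.002]
contact_force: [1.1, -0.6, -0.0]
opening: 0.0001
t: 10.52
tool_pos: [0.4513, 0.232, 0.0798]
tool_rot: [-3.141, 0.001, -0.003]
contact_force: [0.5, 0.4, -0.1]
opening: -0.0002
```

```bash
python3 -m creep '[[255,3,0,-1,0],[255,6,0,-2,0],[255,9,0,-3,0]]'; python3 -m creep '[[255,3,0,0,0],[255,6,0,-1,0],[255,8,0,-2,0]]'; python3 -m creep '[[255,2,0,0,0],[255,4,0,0,0],[255,6,0,0,0]]'
```

```text
t: 10.77
tool_pos: [0.4561, 0.2319, 0.0813]
tool_rot: [3.141, 0.0, -0.013]
contact_force: [-4.6, 0.8, 3.4]
opening: 0.0001
t: 11.02
tool_pos: [0.4677, 0.2319, 0.0842]
tool_rot: [3.142, -0.0, 0.001]
contact_force: [0.2, 0.1, 0.9]
opening: -0.0002
t: 11.27
tool_pos: [0.4693, 0.2319, 0.0845]
tool_rot: [3.141, -0.0, -0.018]
contact_force: [-23.7, -1.7, 17.2]
opening: 0.0002
```

```bash
python3 -m creep '[[255,-15,0,0,0],[255,-45,0,0,0],[255,-80,0,0,0],[255,-110,20,-10,0],[0,-115,55,-20,0],[0,-115,90,-30,0],[0,-115,125,-35,0],[0,-115,155,-35,0],[0,-115,155,-35,0]]'
python3 - <<'E'
from h import *
import cv2
T=ctrl.get_image('top');r=ctrl.boxes_of('top','white_bin');print(r[:2])
S=ctrl.get_image('scene')
c=np.zeros((500,750,3),np.uint8);c[:,:420]=cv2.resize(T[165:235,280:385],(420,280),interpolation=0)[:1].mean()*0
c[:280,:420]=cv2.resize(T[165:235,280:385],(420,280),interpolation=0);c[:500,430:750]=cv2.resize(S[140:340,150:278],(320,500),interpolation=0)
cv2.imwrite('pics/t6.png',c[:,:,::-1])
E
```

```text
t: 12.02
tool_pos: [0.3589, 0.0729, 0.12]
tool_rot: [3.139, -0.01, 0.005]
contact_force: [0.8, -0.4, -0.1]
opening: 0.0606
[{'rect': [286.4, 204.5, 32.1, 15.3], 'conf': 0.73}]
```

View pics/t6.png

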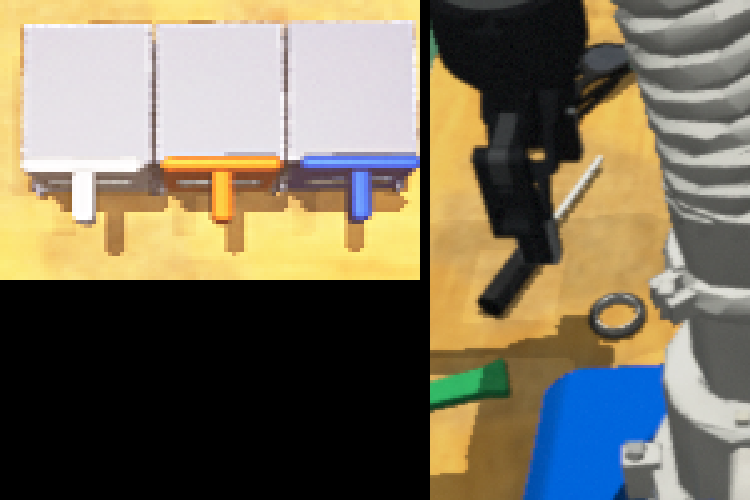

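```bash
python3 -m creep '[[110,10,-30,0,0],[110,25,-60,10,0],[110,40,-77,20,0],[110,65,-77,36,0],[110,65,-77,36,0],[110,65,-77,36,0],[110,65,-77,36,0]]'
```

```text
t: 12.75
tool_pos: [0.4225, 0.1549, 0.0828]
tool_rot: [3.142, 0.003, -0.002]
contact_force: [-0.1, 0.8, -0.7]
opening: 0.0485
```

```bash
python3 -m creep '[[110,20,1,0,0],[110,40,1,0,0],[110,55,1,0,0],[110,65,1,0,0],[110,65,1,0,0]]'; python3 -m creep '[[255,0,0,0,0],[255,0,0,0,0],[255,0,0,0,0],[255,0,0,0,0],[255,0,0,0,0]]' 40
```

```text
t: 13.17
tool_pos: [0.4896, 0.1531, 0.0846]
tool_rot: [-3.141, 0.001, -0.004]
contact_force: [0.6, -0.5, -0.1]
opening: 0.0489
t: 13.58
tool_pos: [0.4872, 0.1524, 0.0832]
tool_rot: [3.14, 0.0, -0.002]
contact_force: [-3.5, -3.3, 2.6]
opening: 0.011
```

```bash
python3 -m creep '[[255,-5,0,1,0],[255,-10,0,3,0],[255,-15,0,5,0],[255,-21,0,7,0],[255,-26,0,9,0],[255,-31,0,12,0],[255,-31,0,12,0]]' 40;  python3 -m creep '[[255,-5,0,3,0],[255,-9,0,6,0],[255,-14,0,9,0],[255,-18,0,12,0],[255,-18,0,12,0]]'
```

```text
t: 14.17
tool_pos: [0.4586, 0.1523, 0.0727]
tool_rot: [3.14, 0.0, 0.008]
contact_force: [0.5, -4.5, 5.3]
opening: 0.0113
t: 14.58
tool_pos: [0.4404, 0.1522, 0.0605]
tool_rot: [3.14, 0.0, 0.007]
contact_force: [-0.8, -5.0, 6.3]
opening: 0.0111
```

```bash
python3 -m creep '[[255,-3,0,2,0],[255,-5,0,5,0],[255,-8,0,8,0],[255,-8,0,8,0]]'; python3 -m creep '[[255,-2,0,2,0],[255,-4,0,4,0],[255,-4,0,4,0]]'
```

```text
t: 14.92
tool_pos: [0.4322, 0.1522, 0.0529]
tool_rot: [3.14, 0.0, 0.005]
contact_force: [-4.2, -7.5, 10.1]
opening: 0.0111
t: 15.17
tool_pos: [0.4285, 0.1522, 0.049]
tool_rot: [3.14, 0.0, 0.006]
contact_force: [-2.8, -6.3, 9.5]
opening: 0.0112
```

```bash
python3 -m creep '[[255,-3,0,0,0],[255,-6,0,2,0],[255,-6,0,2,0]]'; python3 -m creep '[[255,-3,0,0,0],[255,-6,0,2,0],[255,-6,0,2,0]]'
```

```text
t: 15.42
tool_pos: [0.4259, 0.1522, 0.0464]
tool_rot: [3.14, -0.0, 0.021]
contact_force: [14.5, -4.6, -8.1]
opening: 0.0113
t: 15.67
tool_pos: [0.4263, 0.1522, 0.0462]
tool_rot: [3.141, -0.001, 0.047]
contact_force: [36.4, -4.6, -18.1]
opening: 0.0116
```

```bash
python3 -m creep '[[255,4,0,-1,0],[255,8,0,-2,0],[255,8,0,-2,0]]'; python3 -m creep '[[110,0,0,0,0],[110,0,0,0,0],[110,0,0,0,0],[110,0,0,0,0],[110,0,0,0,0]]'; python3 -m creep '[[110,-15,0,0,0],[110,-40,0,0,0],[110,-65,0,0,0],[110,-70,40,-40,0],[110,-75,80,-70,0],[110,-75,115,-70,0],[110,-75,115,-70,0]]';  python3 - <<'E'
from h import *
import cv2
T=ctrl.get_image('top')
for l in('white_bin','orange_bin','blue_bin'):print(l,ctrl.boxes_of('top',l)[:1])
cv2.imwrite('pics/t7.png',cv2.resize(T[160:260,275:395],None,fx=5,fy=5,interpolation=0)[:,:,::-1])
E
```

```text
t: 15.92
tool_pos: [0.4261, 0.1522, 0.0469]
tool_rot: [3.14, -0.001, 0.01]
contact_force: [3.6, -5.6, 3.0]
opening: 0.0114
t: 16.33
tool_pos: [0.4226, 0.1531, 0.0447]
tool_rot: [-3.141, 0.0, 0.001]
contact_force: [0.1, 0.5, -0.7]
opening: 0.0489
t: 16.92
tool_pos: [0.3493, 0.0349, 0.1182]
tool_rot: [3.139, -0.004, 0.01]
contact_force: [0.5, 1.0, 0.6]
opening: 0.0484
white_bin [{'rect': [285.5, 204.0, 32.9, 15.2], 'conf': 0.88}]
orange_bin [{'rect': [319.2, 205.7, 33.1, 41.8], 'conf': 0.82}]
blue_bin [{'rect': [352.3, 202.6, 32.9, 20.1], 'conf': 0.55}]
```

View pics/t7.png

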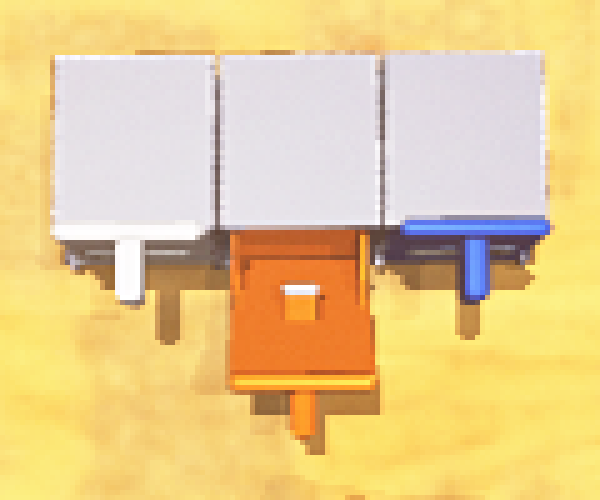

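Run:
```python
from h import *
print([atz('top',(335.4,160+v/5),.124) for v in (374,381,389)], proj('top',np.array([.5115-.072,.153,.124])), proj('top',np.array([.5115,.153,.146])))
```

```text
[array([0.447, 0.153, 0.124]), array([0.4438, 0.1531, 0.124 ]), array([0.4401, 0.1531, 0.124 ])] [335.4393 238.045 ] [335.3874 206.0573]
```

```bash
python3 -c "
from station import ctrl
o=ctrl.get_obs();print(o['t'],o['dq'],o['contact_force']);print(ctrl.finish_job())"
```

```text
17.1167 [ 0.03141075  0.01999166  0.00636424 -0.00163139  0.00085837 -0.00126571] [-0.60001353  0.11255967  0.03737944]
the job is handed in; nothing more can be done
None
```

The white bin is shut and the orange bin is tipped open to its stop; the blue bin was never touched. I handed the job in at about 17 s with the arm clear of everything.

**White bin:** I pushed it with the closed fingers. I felt the catch at about 5 N, then a free snap, then the home stop. The last picture shows its panel in line with the blue one.

**Orange bin:** I pinched the fin and drew it along its arc until the stop pushed back with about 36 N, then released it. In the last picture its front edge lies within about 1 mm of where the stop should put it, roughly 0.595 rad.

**What went wrong on the way:**
- The first three pushes on the white bin failed because the fingertips rode up over its fin. The peak reading I saw was about 48 N, on the fingertips.
- Two of those pushes did not close the bin; the second raised the fingers over its panel without touching it.
- A picture showed the real fingertips about 25 mm higher than the reported TCP. I corrected for that and the next push worked.
- That offset is inferred from one view plus the contact forces, and I did not find its cause.

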